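# Press a control module onto its test nest

### The arm

A 7-joint arm with a two-finger parallel gripper is mounted at the origin on the work surface. World frame = base frame: x ahead of the robot, y to its left, z up, the work surface at z = 0. Lengths are in m, angles in rad, forces in N, time in s.
With the tool pointing down it reaches from about 0.4 to 0.85 m from the base axis. Payload 4.5 kg.
Tool frame: the origin (TCP) lies between the finger pads; the fingertips stand r.finger_overhang ahead of it and the grasp point (between the pads) lies 8 mm behind it (r.finger_overhang is the distance from the TCP to the fingertips, in m); z points along the fingers, x is the direction in which the jaws open and shut, and the axes are right-handed (so a half turn about z gives the same grasp; the last joint's range is limited). The gripper opens to 88 mm and grips with 3 to 60 N. Pads are 18 mm wide; open, the fingers measure 123 mm over their backs; the gripper's body (75 mm by 187 mm) begins 45 mm behind the grasp point.
Start: joints at [-1.194, 0.689, -0.195, 1.565, 0.157, 0.902, -0.215], TCP at [0.21, 0.589, 0.25] pointing down, gripper open.
Joint ranges: [-3.01, 3.01], [-0.46, 2.08], [-1.47, 1.51], [0.13, 2.56], [-1, 4.14], [0.04, 2.09], [-2.66, 2.66]. Speed limits (rad/s): [2.57, 2.57, 3.14, 3.14, 3.14, 3.14, 3.14].

### API

Orientations are given as a unit quaternion [x, y, z, w].
In Python, from plant import r gives the robot as it stands.
- The arm moves only by the tool move_arm, never from a script. Its argument "targets" is a list that holds one entry, the list of rows, each a list of 7 numbers: the turn, a rotation vector about the world's x, y, z in rad, then the shift along the world's x, y, z in m, then the opening, from 0 (shut) to 1 (fully open). A call has 1 to 5 rows; each row shifts and turns the pose as measured when the row begins; what a row does not reach is not made up. A row lasts 1/10 s, in which the tool goes at most 50 mm and 8.59 degrees, less where a joint would pass 70% of its speed; a pose out of reach is approached as far as the arm can. A call with a gripper value outside its range is refused whole. The fingers move at their own pace and stop on an object; "force" is the grip in N (left out, the last holds). Time passes only in rows, so rows that do not move let the fingers close. It gives the time, the measured TCP pose, the force and the opening at its end, in the units of the state.
- r.get_state(): the state, without advancing time (a new reading comes with each control period).
- r.snapshot(name): name is "side" or "top"; returns a dict with "frame" (420x560x3 uint8, red, green, blue), "K" (3x3 intrinsics, pixels), "T" (4x4, takes a point from camera to world coordinates). Camera axes: x right, y up, looking along -z (the intrinsics and any distortion apply to the point x, -y, -z); pixel columns grow to the right and rows downward; lengths in m; the calibration is good to about 2 mm. A picture is of the moment at which its call begins. There is no depth.
- r.finish_job(): hands the job in, once; it reports no verdict.
Trained networks look in a picture, given as the dict that the camera call returned (one of the last four; its "shot" number tells which), for a name from the list of things; names that differ only in an ending like _2 or _b are one class to them, and where a whole thing is asked for, a point or a joint stands for the part that bears it (a point fixed in the world has none). Each returns a list of dicts, best first, with "score" (0 to 1); they miss things now and then, are a little off and sometimes report something else, mostly with a low value. They report only what shows in the picture. A call takes as long as a camera call.
- r.find_in(picture, query): "centre" ([row, column] in pixels, amid what is visible of it).
The state is a dict: "clock": time; "q": joint angles; "qd": joint speeds; "joint_torque": joint torques, N m; "tool_pos": TCP position; "eef_rot": TCP orientation; "contact_force": force on the tool from outside, world axes, zero at the start; "moment": the same for the moment, N m; "opening": opening from 0.0 (shut) to 1.0 (fully open).
Only numpy, scipy, OpenCV 4.12 (cv2) and the standard library are available. Lean on these libraries where they do the work, as an engineer would, in place of code of your own. Each camera call takes 0.05 s, during which the arm holds its last target. There are 200 camera calls.

### The job

Bench-test the light's control module: take the battery stick from its charging cradle and push it down past the sprung jaw until it sits fully in both forks of the nest's clip with the jaw shut over it. Then slide the module, lamps first, between the side guides and under the sensor bridge until it drops over the locating pin hidden beneath it, and press it fully down onto the sprung contacts. Finish while still holding the module pressed home, without letting go of it, and leave the tape roll, screwdriver and tray of clips alone.

Things in the scene. Friction and masses are not known exactly. Their poses are not given: they have to be found in the camera images.
- nest: Aluminium test nest fixed to the bench, base plate 200 x 236 x 12 mm. Origin: centre of its underside; x runs away from the robot along the module lane, y left, z up. All 'up' heights below are above this underside, which lies on the bench. Right half: module lane, centre line at y = -60 mm. Left half: battery clip.
- lane_seat (a point): Where the origin of the fully seated module lies: (15, -60, 20) mm in the nest, level with two black ledges that are its hard seat. Side guides with inner faces 89 mm apart run from x = -60 to 60 mm, 37 mm up, with flared lead-ins to 42 mm. Lower the module between them 15 mm or more short of here, then slide it along the nest's +x.
- bridge (a point): Middle of the underside, 46 mm up, of the sensor bridge across the far end of the lane (x = 65 to 90 mm in the nest, top 58 mm up, sensor on it to 66 mm). The front 10 mm of a seated module lie under it, so it cannot be lowered straight in: it must come sliding with its underside 33 to 37 mm up.
- pin_top (a point): Top of the steel locating pin, (43, -60, 33) mm in the nest, so 13 mm above the ledges. 8 mm thick, straight to 27.5 mm up, then a cone to 3 mm across at the top. A module lowered short of its place comes to lie with its underside on this tip, which then rides along it and is hidden by it until the hole arrives.
- contacts (a joint): Travel in m of the black sprung block with brass contacts, 30 x 50 mm, in the lane, its middle 18 mm nearer the robot than lane_seat. 0 = up, its top 26 mm up. A module dropped on the pin rests on it about 6 mm above the ledges. 0.006 = pressed level with the ledges, 10 N in all (3 N to start), module's 2 N included; springs back if let go.
- clip_seat (a point): Where the battery stick's centre must lie: (-10, 74, 46) mm in the nest; the stick lies along the nest's x. Two steel forks 10 mm long stand 48 mm to either side along x: slots 17.6 mm wide, floors 38 mm up; the right (-y) cheeks rise to 54 mm and flare out to 64 mm. Between the forks is only the jaw's axle, 20 mm left, under 23 mm up.
- jaw (a joint): Angle in rad of the sprung hinged jaw on the left (+y) of the clip: two steel noses on one axle, one at each fork, reaching 72 mm up. 0 = shut. They slope in and down to tips 54 mm up, 4.5 mm left of the slot's middle. A stick pushed down swings them out by about 0.1 rad against 5 to 10 N; they snap back to 0 over it.
- cradle: Grey charging cradle fixed to the bench, base 130 x 56 x 10 mm, long along its x, left or right of the nest. Two saddles 12 mm long, 48 mm either side of its middle, carry the battery stick with its axis 36 mm above the bench. Origin: centre of its underside.
- battery: Battery stick: white tube with steel end caps 20 mm long; 16 mm thick, 120 mm long, about 80 g. Origin at its centre, x along its axis (either way round fits; it may roll about x). Starts in the cradle, clear of it for 40 mm either side of its middle.
- module: Control module: plate 120 (x) x 84 (y) x 8 mm, on it a white housing 80 (x) x 36 (y) mm, from 8 to 42 mm up, centred: grip it across the 36 mm. Front lip (+x): two small clear lamps; rear: grey terminal strip 11 mm high. About 200 g. Origin: centre of the underside. Starts flat on the bench, lamps away from the robot, across the nest from the cradle.
- module_hole (a point): Mouth of the locating hole in the module's underside: 10 mm wide, 1.5 mm chamfer, through the 8 mm plate into the hollow housing, on the centre line 28 mm ahead (+x) of the module's origin. Not visible from above.
- tape_roll: Bystander: cardboard-coloured roll of tape lying flat, 84 mm across, 25 mm high. Origin: centre of its underside.
- screwdriver: Bystander: a screwdriver with a black handle lying on the bench beyond the nest, along its x.
- clip_tray: Bystander: black tray 100 x 150 x 28 mm with small metal clips. Origin: centre of its underside.

How it is judged:
By the outcome, as a careful person would: the job done as asked, in the order asked, and still so for the second after the job is handed in, while the arm keeps its last pose, push and grip.
It also fails if it takes over 64 s, if anything falls off the work surface, if the arm or the gripper's body presses on something with over 40 N, if the wrist force passes 120 N, or if a joint passes its speed limit or range.

## Working session

There is one attempt and no reset: what is moved stays moved. The work goes in short steps, Python scripts to look and compute and a tool call to move; the robot and the scene stay as the last step left them, time stands still between calls to the robot, and variables do not carry over. Pictures are saved under pics/ and viewed, about 8 in all and at most 12, crops included, and the job is handed in when it is done.

Besides the shell and the picture viewer there is one more tool, called as name(argument=value, ...) on one line, values as JSON. move_arm: Moves the arm, as the interface text tells. Its arguments: {"type":"object","properties":{"targets":{"type":"array","items":{"type":"array","items":{"type":"array","items":{"type":"number"}}}},"force":{"type":"number"}},"required":["targets"]}

```bash
ls; mkdir -p pics
python3 - <<'E'
from plant import r
import cv2,numpy as np
print(r.finger_overhang); s=r.get_state(); print(s)
for n in("top","side"):
    p=r.snapshot(n); cv2.imwrite(f"pics/{n}0.png",cv2.resize(p["frame"][...,::-1],None,fx=1.4,fy=1.4)); print(n,p["K"].tolist(),np.round(p["T"],4).tolist(),[k for k in p if k!="frame"])
    for q in("nest","cradle","battery","module","tape_roll","screwdriver","clip_tray"):
        print(q,[(np.round(d["centre"]).tolist(),round(d["score"],2)) for d in r.find_in(p,q)[:2]])
E
```

```text
pics
0.011
{'clock': 0.0, 'q': array([-1.1941729 ,  0.69000015, -0.19449499,  1.56637672,  0.15732151,
        0.90251491, -0.21511632]), 'qd': array([-6.13063272e-04, -5.85209457e-04,  7.35561469e-05,  5.46454500e-04,
        2.86875167e-04,  2.20903731e-03,  7.48161468e-04]), 'joint_torque': array([-5.22423397e-05, -5.27546918e+01, -1.26714941e+00, -1.53422499e+01,
       -5.27144352e-02,  6.36097175e-03,  1.53884826e-04]), 'tool_pos': array([0.20994033, 0.58800876, 0.24889075]), 'eef_rot': array([ 8.17337037e-01,  5.76159058e-01, -7.27114031e-04,  6.16033719e-04]), 'contact_force': array([-0.53265243,  0.58599284, -1.04835918]), 'moment': array([-0.0383373 , -0.01277816, -0.02532219]), 'opening': 1.0022659022338365}
top [[403.3198900510345, 0.0, 277.8052672802457], [0.0, 403.3198900510345, 210.96287034237614], [0.0, 0.0, 1.0]] [[-0.0012, 0.9951, -0.0987, 0.4993], [-0.9999, -0.0027, -0.0148, 0.0074], [-0.015, 0.0986, 0.995, 1.0075], [0.0, 0.0, 0.0, 1.0]] ['K', 'T', 'shot']
nest [([231.0, 294.0], 0.98)]
cradle [([266.0, 416.0], 0.65)]
battery [([264.0, 425.0], 0.67)]
module [([249.0, 169.0], 0.7)]
tape_roll [([161.0, 159.0], 0.88)]
screwdriver [([120.0, 294.0], 0.9)]
clip_tray [([153.0, 434.0], 0.79), ([165.0, 157.0], 0.57)]
side [[504.39800763134986, 0.0, 272.45248915735664], [0.0, 504.39800763134986, 203.11191315419225], [0.0, 0.0, 1.0]] [[0.8042, 0.3351, -0.4908, 0.0513], [-0.5942, 0.4412, -0.6725, -0.7578], [-0.0088, 0.8325, 0.554, 0.694], [0.0, 0.0, 0.0, 1.0]] ['K', 'T', 'shot']
nest [([239.0, 260.0], 0.71)]
cradle [([348.0, 318.0], 0.9)]
battery [([334.0, 314.0], 0.85)]
module [([189.0, 176.0], 0.83)]
tape_roll [([159.0, 244.0], 0.82)]
screwdriver [([193.0, 349.0], 0.77), ([236.0, 259.0], 0.36)]
clip_tray [([292.0, 444.0], 0.82), ([215.0, 228.0], 0.33)]
```

View both.

View pics/top0.png

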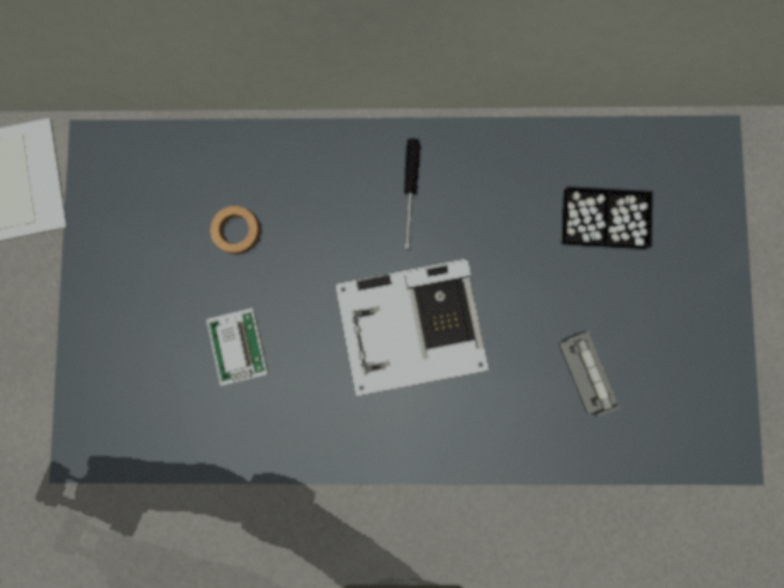

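View pics/side0.png

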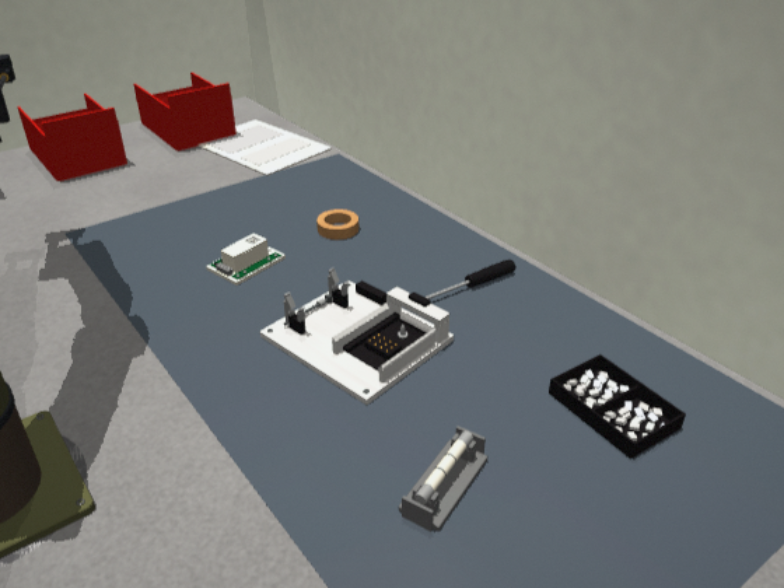

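Run:
```python
from plant import r
import cv2,numpy as np,pickle
im={n:r.snapshot(n) for n in("top","side")}
pickle.dump(im,open("im0.pkl","wb"))
t,s=im["top"]["frame"],im["side"]["frame"]
up=lambda a,h:cv2.resize(a,(int(a.shape[1]*h/a.shape[0]),h),interpolation=cv2.INTER_CUBIC)
def pad(a,w): return cv2.copyMakeBorder(a[:,:w],0,0,0,max(0,w-a.shape[1]),cv2.BORDER_CONSTANT)
A=up(t[180:290,230:360],300);B=up(t[225:305,390:450],300)
C=up(t[210:285,140:200],300)
D=up(s[190:290,180:330],300);E=up(s[300:380,280:355],300);F=up(s[160:205,140:210],300)[:,:]
r1=np.hstack([A,B,C]);r2=np.hstack([D,E])
cv2.imwrite("pics/crops.png",np.vstack([pad(r1,800),pad(r2,800)])[...,::-1])
print(A.shape,B.shape,C.shape,D.shape,E.shape)
for p in[(300,60),(250,350),(330,230),(100,300)]:print(t[p],s[min(p[0],419),p[1]])
```

```text
(300, 354, 3) (300, 225, 3) (300, 240, 3) (300, 450, 3) (300, 281, 3)
[85 92 94] [90 90 87]
[ 96 102 103] [ 95 104 113]
[102 109 110] [ 95 104 114]
[71 77 78] [148 148 134]
```

View pics/crops.png

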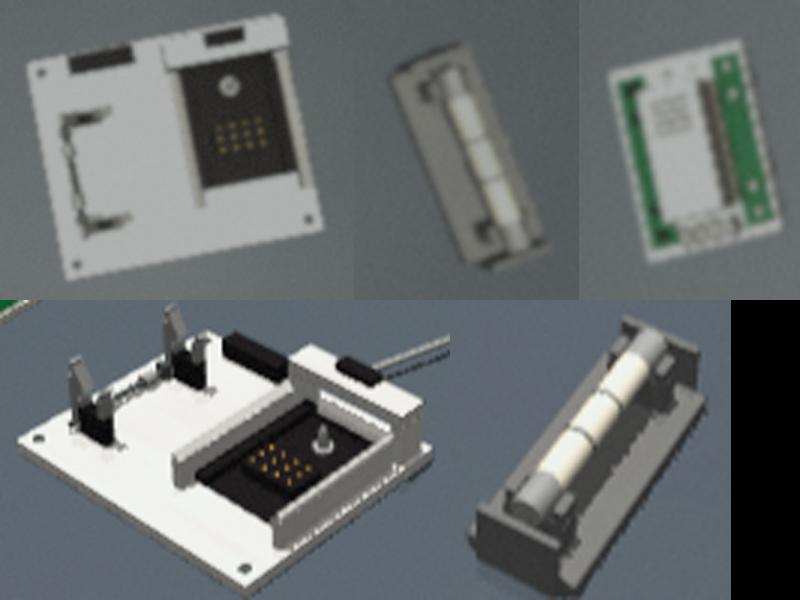

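```bash
cat > h.py <<'E'
import numpy as np,cv2
from scipy.optimize import least_squares
from scipy.ndimage import map_coordinates
def proj(p,P):
    P=np.atleast_2d(P); T=p["T"]; c=(P-T[:3,3])@T[:3,:3]; c=c*[1,-1,-1]
    u=c@np.array(p["K"]).T; return u[:,:2]/u[:,2:]        # col,row
def W(pose,P):
    x,y,a=pose[:3]; P=np.atleast_2d(P); c,s=np.cos(a),np.sin(a)
    return np.c_[x+c*P[:,0]-s*P[:,1],y+s*P[:,0]+c*P[:,1],P[:,2]]
def ray(p,rc,z):
    c=np.linalg.inv(p["K"])@[rc[1],rc[0],1]; d=p["T"][:3,:3]@(c*[1,-1,-1]); o=p["T"][:3,3]
    return o+d*(z-o[2])/d[2]
def edgefit(im,edges,pose,half=5,n=25,iters=6,use=("top","side")):
    """edges: {cam:[(A,B)]} nest-frame segments; measures strongest gradient across each"""
    for it in range(iters):
        h=half if it<3 else 3
        obs=[]
        for cam in use:
            g=cv2.GaussianBlur(im[cam]["frame"],(0,0),.7).astype(float).sum(2)
            for A,B in edges[cam]:
                P=np.array(A)+np.linspace(.05,.95,n)[:,None]*(np.array(B)-A)
                uv=proj(im[cam],W(pose,P)); d=uv[-1]-uv[0]; nn=np.array([-d[1],d[0]])/np.hypot(*d)
                k=np.arange(-h,h+.01,.25); S=uv[:,None]+k[None,:,None]*nn
                v=map_coordinates(g,[S[...,1],S[...,0]],order=1); G=np.abs(np.gradient(v,axis=1))
                w=G**2*(G>.5*G.max(1,keepdims=True)); off=(w*k).sum(1)/w.sum(1)
                off=off[(G.max(1)>3)]; PP=P[G.max(1)>3]; uvk=uv[G.max(1)>3]
                obs.append((cam,PP,uvk+off[:,None]*nn,nn))
        f=lambda q:np.concatenate([((proj(im[c],W(q,P))-u)@n_) for c,P,u,n_ in obs])
        s=least_squares(f,pose,loss="soft_l1",f_scale=.3); pose=s.x
    rs=[(o[0],len(o[1]),round(float(np.median((proj(im[o[0]],W(pose,o[1]))-o[2])@o[3])),2)) for o in obs]
    return pose,rs
def box(X,Y,z):
    c=[(-X,-Y,z),(-X,Y,z),(X,Y,z),(X,-Y,z)]; return c
E
python3 - <<'E'
import pickle; from h import *
im=pickle.load(open("im0.pkl","rb"))
a,b,c,d=box(.1,.118,.012); a0,b0,c0,d0=box(.1,.118,0)
# nest init from pin clicks
t=im["top"];s=im["side"]
print("pin",ray(t,(211.5,314),.033),ray(s,(234,287.3),.033))
n0=[.47,.0,np.deg2rad(9)]
pin=ray(s,(234,287.3),.033); off=W([0,0,n0[2]],[.043,-.06,0])[0]; n0[:2]=(pin-off)[:2]
right=(np.array(a),np.array(a)+.55*(np.array(d)-a))
E={"top":[(a,b),(b,c),(a,d)],"side":[(a,b),(a0,d0)]}
for use in(("top","side"),("top",),("side",)):
    q,rs=edgefit(im,E,n0,use=use); print("nest",use,q[:2].round(4),np.rad2deg(q[2]).round(2),rs)
    print("  pin px err",(proj(t,W(q,[.043,-.06,.033]))-[314,211.5]).round(2),(proj(s,W(q,[.043,-.06,.033]))-[287.3,234]).round(2))
E2=box(.06,.042,.008);E20=box(.06,.042,0)
m=ray(t,(249,169),.02); 
a,b,c,d=E2;A,B,C,D=E20
E={"top":[(a,b),(b,c),(c,d),(a,d)],"side":[(A,B),(A,D),(b,c),(c,d)]}
for use in(("top","side"),("top",),("side",)):
    q,rs=edgefit(im,E,[m[0],m[1],np.deg2rad(10)],use=use); print("module",use,q[:2].round(4),np.rad2deg(q[2]).round(2),rs)
ends=np.array([[.06,0,.036],[-.06,0,.036]])
for use in(0,1,2):
    f=lambda q:np.concatenate([(proj(t,W(q,ends))-[[415.3,241.8],[432.9,291.7]]).ravel()*(use!=2),(proj(s,W(q,ends))-[[333.6,310.1],[300.5,354.1]]).ravel()*(use!=1)])
    b0=ray(t,(267,424),.036); o=least_squares(f,[b0[0],b0[1],.3]); print("bat",o.x[:2].round(4),np.rad2deg(o.x[2]).round(2),o.fun.round(2))
E
```

```text
pin [ 0.59442221 -0.0658036   0.033     ] [ 0.59075131 -0.07195563  0.033     ]
nest ('top', 'side') [ 0.5412 -0.008 ] 10.72 [('top', 25, -0.39), ('top', 25, -2.67), ('top', 25, 1.07), ('side', 25, 0.53), ('side', 25, 0.75)]
  pin px err [[-2.85 -0.06]] [[-2.28 -3.52]]
nest ('top',) [ 0.5436 -0.0156] 10.82 [('top', 25, 0.01), ('top', 25, -0.09), ('top', 25, 0.14)]
  pin px err [[ 0.27 -1.11]] [[ 0.77 -2.28]]
nest ('side',) [ 0.5393 -0.0059] 10.78 [('side', 25, 0.03), ('side', 25, 0.09)]
  pin px err [[-3.72  0.69]] [[-3.53 -3.68]]
module ('top', 'side') [0.5094 0.295 ] 13.31 [('top', 25, -0.13), ('top', 25, -2.26), ('top', 25, -0.12), ('top', 25, 0.79), ('side', 25, -1.76), ('side', 25, 2.02), ('side', 25, -2.47), ('side', 25, -0.71)]
module ('top',) [0.5092 0.2934] 14.23 [('top', 25, -0.62), ('top', 25, -1.83), ('top', 25, 0.04), ('top', 25, 1.46)]
module ('side',) [0.5146 0.312 ] 15.11 [('side', 25, -0.0), ('side', 25, -0.3), ('side', 25, 1.86), ('side', 25, -2.34)]
bat [ 0.4619 -0.3234] 19.54 [-1.38  0.94 -0.24 -0.95  1.38 -0.06 -0.64  1.07]
bat [ 0.4619 -0.3253] 17.63 [ 0.22  0.68 -0.21 -0.66  0.    0.   -0.    0.  ]
bat [ 0.4623 -0.322 ] 20.71 [-0.    0.   -0.   -0.    0.39 -0.9  -0.36  0.71]
```

```bash
cat > ov.py <<'E'
from h import *
def wire(p,img,pose,boxes,f,o,col):
    for x0,x1,y0,y1,z0,z1 in boxes:
        P=np.array([[x,y,z] for z in(z0,z1) for x,y in((x0,y0),(x0,y1),(x1,y1),(x1,y0))])/1000
        u=((proj(p,W(pose,P))-o+.5)*f*16-8).astype(int)
        for i in range(4):
            for a,b in((i,(i+1)%4),(4+i,4+(i+1)%4),(i,i+4)): cv2.line(img,tuple(map(int,u[a])),tuple(map(int,u[b])),col,1,cv2.LINE_AA,4)
NEST=[(-100,100,-118,118,0,12),(65,90,-60,-60,46,58),(-60,60,-104.5,-104.5,12,37),(-60,60,-15.5,-15.5,12,37),(43,43,-61.5,-58.5,20,33),(-10,-10,-60,-58,26,26.1),(-63,-53,65.2,65.2,38,54),(33,43,65.2,65.2,38,54)]
MOD=[(-60,60,-42,42,0,8),(-40,40,-18,18,8,42)]
BAT=[(-60,60,-8,8,28,44)]
def over(im,cam,rc,f,items,noimg=False):
    r0,r1,c0,c1=rc; a=cv2.resize(im[cam]["frame"][r0:r1,c0:c1],None,fx=f,fy=f,interpolation=cv2.INTER_CUBIC).copy()
    for pose,b,col in items: wire(im[cam],a,pose,b,f,np.array([c0,r0]),col)
    return a
E
python3 - <<'E'
import pickle; from ov import *
im=pickle.load(open("im0.pkl","rb"))
it=[((.5436,-.0156,np.deg2rad(10.82)),NEST,(255,0,0)),((.5092,.2934,np.deg2rad(14.2)),MOD,(255,0,0)),((.4619,-.3253,np.deg2rad(18)),BAT,(255,0,0))]
A=over(im,"top",(180,290,230,360),3,it);B=over(im,"top",(210,290,140,200),3,it);C=over(im,"top",(230,305,395,450),3,it)
D=over(im,"side",(190,290,180,330),3,it);E=over(im,"side",(160,205,140,210),3,it);F=over(im,"side",(300,380,285,345),3,it)
o=np.zeros((600,800,3),np.uint8)
def put(a,y,x): h=min(a.shape[0],600-y);w=min(a.shape[1],800-x);o[y:y+h,x:x+w]=a[:h,:w]
put(A,0,0);put(B,0,400);put(C,0,600);put(D,300,0);put(F,300,455);put(E,240,590)
cv2.imwrite("pics/ov.png",o[...,::-1])
E
```

```text
(no output)
```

View pics/ov.png

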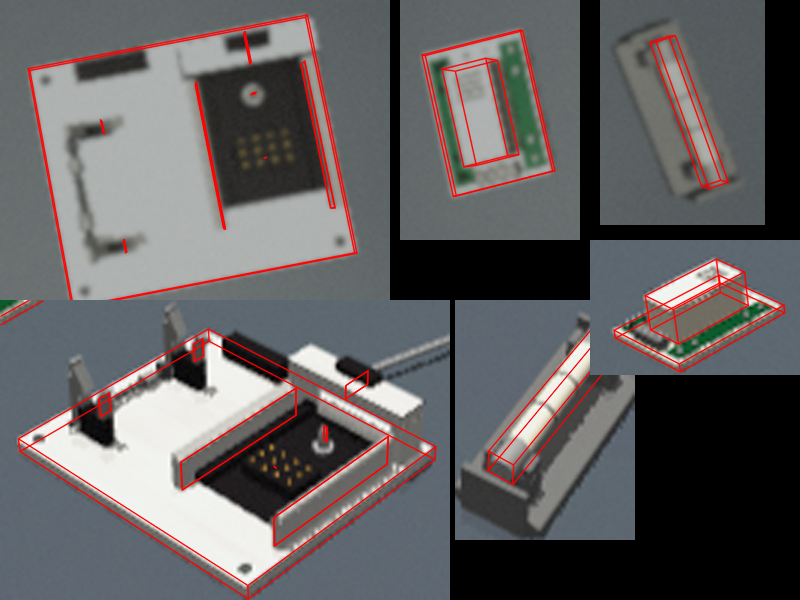

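move_arm(targets=[[[0,0,0.075,0.024,-0.043,0,1],[0,0,0.075,0.024,-0.043,0,1],[0,0,0.075,0.024,-0.043,0,1],[0,0,0.075,0.024,-0.043,0,1],[0,0,0.075,0.024,-0.043,0,1]]])

```text
clock: 1.4
tool_pos: [0.3257, 0.3757, 0.2499]
eef_rot: [0.685, 0.729, 0.001, -0.004]
contact_force: [0.8, -0.0, -0.7]
opening: 0.998
```

move_arm(targets=[[[0,0,0.075,0.024,-0.043,0,1],[0,0,0.075,0.024,-0.043,0,1],[0,0,0.075,0.024,-0.043,0,1],[0,0,0.075,0.024,-0.043,0,1],[0,0,0,0.02,-0.043,0,1]]])

```text
clock: 1.9
tool_pos: [0.4444, 0.156, 0.2511]
eef_rot: [0.562, 0.827, 0.003, -0.004]
contact_force: [1.2, -0.5, -0.5]
opening: 1.001
```

move_arm(targets=[[[0,0,0,0,-0.048,0,1],[0,0,0,0,-0.048,0,1],[0,0,0,0,-0.048,0,1],[0,0,0,0,-0.048,0,1],[0,0,0,0,-0.048,0,1]]])

```text
clock: 2.4
tool_pos: [0.4484, -0.0935, 0.2522]
eef_rot: [0.563, 0.826, 0.006, -0.001]
contact_force: [1.8, -0.3, -0.1]
opening: 0.999
```

move_arm(targets=[[[0,0,0,0.003,-0.046,0,1],[0,0,0,0.003,-0.046,0,1],[0,0,0,0.003,-0.046,-0.015,1],[0,0,0,0.003,-0.046,-0.015,1],[0,0,0,0.002,-0.04,-0.02,1]]])

```text
clock: 2.9
tool_pos: [0.4631, -0.3295, 0.2049]
eef_rot: [0.565, 0.825, 0.006, 0.004]
contact_force: [0.7, -0.1, 0.2]
opening: 1.003
```

```bash
cat > g.py <<'E'
import sys,numpy as np
from scipy.spatial.transform import Rotation as R
from plant import r
def go(x,y,z,deg):
    """print residual (turn, shift) to TCP x,y,z and tool-x heading deg, pointing down"""
    s=r.get_state(); c=R.from_quat(s["eef_rot"])
    best=min((( R.from_euler("z",d,degrees=True)*R.from_euler("x",180,degrees=True)*c.inv()).as_rotvec() for d in(deg,deg+180)),key=np.linalg.norm)
    v=c.as_matrix()[:,0]
    print("t",round(s["clock"],2),"pos",s["tool_pos"].round(4),"head",np.rad2deg(np.arctan2(v[1],v[0])).round(2),"F",s["contact_force"].round(1),"M",s["moment"].round(2),"open",round(s["opening"]*88,1))
    print("turn",best.round(4),"shift",(np.array([x,y,z])-s["tool_pos"]).round(4))
if __name__=="__main__": go(*map(float,sys.argv[1:5]))
E
python3 - <<'E'
import pickle; from ov import *; from g import go,r
im={n:r.snapshot(n) for n in("top","side")}; pickle.dump(im,open("im1.pkl","wb"))
go(.462,-.324,.1,109)
it=[((.4619,-.3253,np.deg2rad(18)),BAT,(255,0,0))]
a=over(im,"top",(220,320,370,470),4,it);b=over(im,"side",(260,400,250,350),4,it)
o=np.zeros((560,800,3),np.uint8);o[:400,:400]=a;o[:,400:]=b
cv2.imwrite("pics/b1.png",o[...,::-1])
E
```

```text
t 3.0 pos [ 0.4597 -0.3335  0.2016] head 110.67 F [-0.6  0.8 -0.3] M [ 0.09  0.03 -0.05] open 88.1
turn [-0.0049  0.0072 -0.0292] shift [ 0.0023  0.0095 -0.1016]
```

View pics/b1.png

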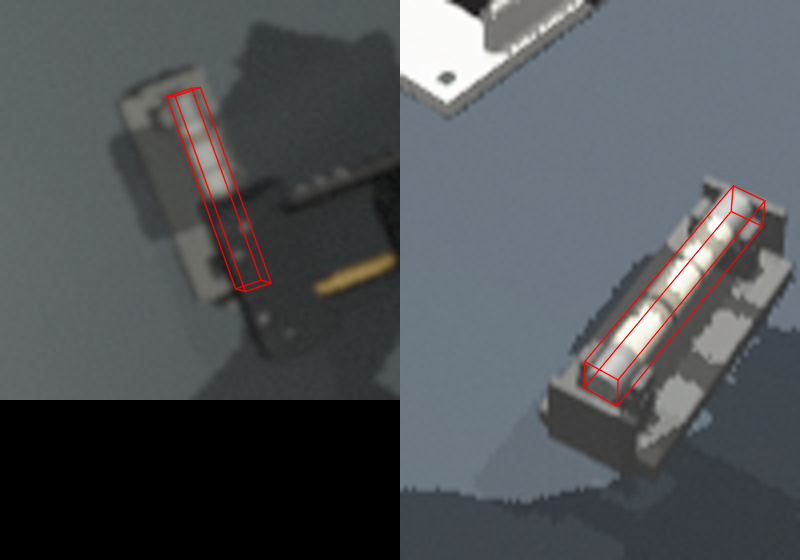

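move_arm(targets=[[[-0.005,0.007,-0.038,0.002,0.009,-0.03,1],[0,0,0,0,0,-0.04,1],[0,0,0,0,0,-0.04,1],[0,0,0,0,0,-0.03,1],[0,0,0,0,0,0,1]]])

```text
clock: 3.5
tool_pos: [0.4638, -0.3246, 0.0591]
eef_rot: [0.587, 0.81, 0.001, 0.003]
contact_force: [-0.2, 0.4, 0.6]
opening: 1.0
```

```bash
python3 g.py .462 -.324 .028 108.5
```

```text
t 3.5 pos [ 0.4638 -0.3246  0.0591] head 108.17 F [-0.2  0.4  0.6] M [0.02 0.06 0.06] open 88.0
turn [0.0017 0.0066 0.0057] shift [-0.0018  0.0006 -0.0311]
```

move_arm(targets=[[[0.002,0.006,0.005,-0.002,0.001,-0.02,1],[0,0,0,0,0,-0.011,0.7],[0,0,0,0,0,0,0.5],[0,0,0,0,0,0,0.35],[0,0,0,0,0,0,0.3]]], force=8)

```text
clock: 4.0
tool_pos: [0.4659, -0.3237, 0.0329]
eef_rot: [0.584, 0.812, 0.001, 0.004]
contact_force: [0.3, 0.5, -0.4]
opening: 0.661
```

```bash
python3 g.py .462 -.324 .028 108.5
```

```text
t 4.0 pos [ 0.4659 -0.3237  0.0329] head 108.52 F [ 0.3  0.5 -0.4] M [ 0.09  0.01 -0.  ] open 58.1
turn [ 0.0027  0.0078 -0.0003] shift [-0.0039 -0.0003 -0.0049]
```

move_arm(targets=[[[0.003,0.008,0,-0.004,0,-0.005,0.3],[0,0,0,0,0,0,0.3],[0,0,0,0,0,0,0.24],[0,0,0,0,0,0,0.24],[0,0,0,0,0,0,0.24]]])

```text
clock: 4.5
tool_pos: [0.4626, -0.3249, 0.0299]
eef_rot: [0.585, 0.811, 0.0, 0.001]
contact_force: [0.1, 0.3, 0.3]
opening: 0.244
```

```bash
python3 g.py .462 -.324 .028 108.5
```

```text
t 4.5 pos [ 0.4626 -0.3249  0.0299] head 108.45 F [0.1 0.3 0.3] M [ 0.04  0.02 -0.04] open 21.4
turn [0.0015 0.0025 0.0009] shift [-0.0006  0.0009 -0.0019]
```

move_arm(targets=[[[0,0,0,0,0,0,0.22],[0,0,0,0,0,0,0.2],[0,0,0,0,0,0,0.18],[0,0,0,0,0,0,0.16],[0,0,0,0,0,0,0.14]]])

```text
clock: 5.0
tool_pos: [0.4625, -0.3247, 0.0299]
eef_rot: [0.584, 0.811, 0.0, 0.001]
contact_force: [-0.2, 0.7, 0.6]
opening: 0.177
```

```bash
python3 g.py .462 -.324 .028 108.5
```

```text
t 5.0 pos [ 0.4625 -0.3247  0.0299] head 108.48 F [-0.2  0.7  0.6] M [ 0.04 -0.    0.03] open 15.6
turn [0.0014 0.0023 0.0004] shift [-0.0005  0.0007 -0.0019]
```

move_arm(targets=[[[0,0,0,0,0,0,0.1],[0,0,0,0,0,0.01,0.1],[0.001,0.002,0,0,0,0.03,0.1],[0,0,0,0,0,0.04,0.1],[0,0,0,0,0,0.04,0.1]]], force=45)

```text
clock: 5.5
tool_pos: [0.4585, -0.3223, 0.1496]
eef_rot: [0.584, 0.812, -0.001, -0.006]
contact_force: [0.5, -0.2, -0.8]
opening: 0.159
```

move_arm(targets=[[[0,0,-0.03,0.008,0.046,0.01,0.1],[0,0,-0.03,0.008,0.046,0,0.1],[0,0,-0.03,0.008,0.046,0,0.1],[0,0,-0.03,0.008,0.046,0,0.1],[0,0,-0.014,0.008,0.046,0,0.1]]])

```text
clock: 6.0
tool_pos: [0.4997, -0.0984, 0.1696]
eef_rot: [0.648, 0.762, -0.001, 0.003]
contact_force: [0.1, -0.2, -1.3]
opening: 0.165
```

move_arm(targets=[[[0,0,0,0.006,0.046,0,0.1],[0,0,0,0.006,0.046,0,0.1],[0,0,0,0.006,0.04,0,0.1],[0,0,0,0,0.01,0,0.1],[0,0,0,0,0,0,0.1]]])

```text
clock: 6.5
tool_pos: [0.5188, 0.0589, 0.1736]
eef_rot: [0.643, 0.766, 0.003, 0.004]
contact_force: [-0.6, -0.3, -1.1]
opening: 0.157
```

```bash
python3 g.py .52 .0552 .07 100.8
```

```text
t 6.5 pos [0.5188 0.0589 0.1736] head 99.91 F [-0.6 -0.3 -1.1] M [-0.07  0.02 -0.02] open 13.8
turn [-0.0004  0.0099  0.0155] shift [ 0.0012 -0.0037 -0.1036]
```

move_arm(targets=[[[0,0.01,0.015,0.001,-0.004,-0.03,0.1],[0,0,0,0,0,-0.03,0.1],[0,0,0,0,0,-0.024,0.1],[0,0,0,0,0,0,0.1]]])

```text
clock: 6.9
tool_pos: [0.5207, 0.0481, 0.0897]
eef_rot: [0.64, 0.768, -0.0, 0.002]
contact_force: [-0.6, -0.3, -0.2]
opening: 0.163
```

Run:
```python
import pickle; from ov import *; from g import go,r
im={n:r.snapshot(n) for n in("top","side")}; pickle.dump(im,open("im2.pkl","wb"))
go(.52,.0552,.08,100.8)
s=r.get_state(); P=s["tool_pos"]; z=P[2]*1000+6.1
B=[(-60,60,-8,8,z-8,z+8)]
it=[((P[0],P[1],np.deg2rad(10.8)),B,(255,0,0)),((.5436,-.0156,np.deg2rad(10.82)),NEST+[(-58+0,-58,65.2,82.8,38,54),(38,38,65.2,82.8,38,54)],(0,200,255))]
b=over(im,"side",(170,300,175,335),5,it)
cv2.imwrite("pics/c1.png",b[:600,:800,::-1])
```

```text
t 7.0 pos [0.5224 0.0487 0.092 ] head 100.42 F [-0.3  0.7  0.3] M [0.   0.05 0.05] open 14.2
turn [0.0021 0.0078 0.0066] shift [-0.0024  0.0065 -0.012 ]
```

View pics/c1.png

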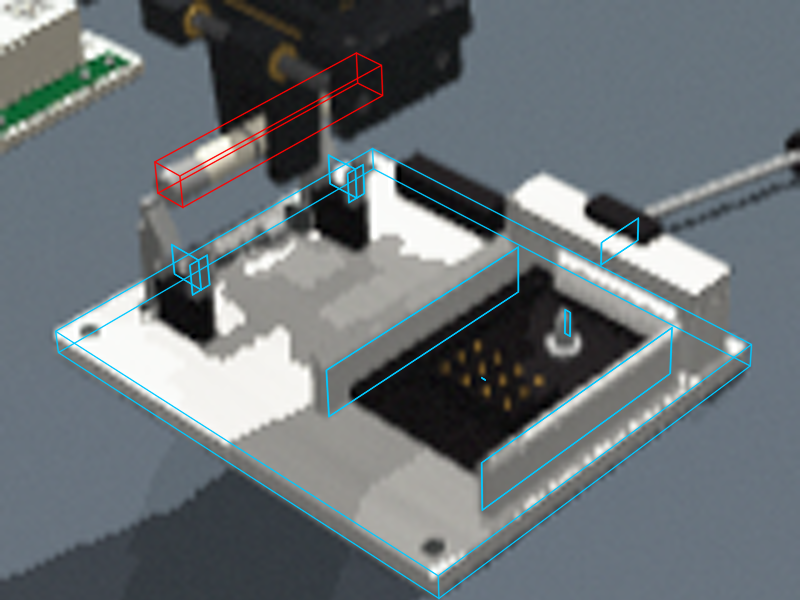

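Run:
```python
import pickle; from h import *
im=pickle.load(open("im0.pkl","rb")); im2=pickle.load(open("im2.pkl","rb"))
a,b,c,d=box(.1,.118,.012); a0,b0,c0,d0=box(.1,.118,0)
n0=np.array([.5436,-.0156,np.deg2rad(10.82)])
L=lambda *v:(np.array(v[:3])/1000,np.array(v[3:])/1000)
S=[(a0,b0),(a0,d0),L(-55,-104.5,37,60,-104.5,37),L(-100,118,12,-20,118,12)]
T=[(a,b),(b,c),(a,L(10,-118,12,0,0,0)[0]),L(-60,-104.5,37,60,-104.5,37)]
for nm,i in(("im0",im),("im2",im2)):
  for use in(("top",),("side",)):
    if nm=="im2" and use==("top",): continue
    q,rs=edgefit(i,{"top":T,"side":S},n0,half=3,use=use); print(nm,use,q[:2].round(4),np.rad2deg(q[2]).round(2),[x[1:] for x in rs])
    print("  pin", proj(i["side"],W(q,[.043,-.06,.033])).round(1),proj(im["top"],W(q,[.043,-.06,.033])).round(1),"clip",W(q,[-.01,.074,.046]).round(4))
# battery perpendicular check in side view
p=im2["side"]; tcp=np.array([.5224,.0487,.0981]); ax=np.array([np.cos(np.deg2rad(10.4)),np.sin(np.deg2rad(10.4)),0])
v=tcp-p["T"][:3,3]; n=np.cross(ax,v); n/=np.linalg.norm(n)
ps=[tcp[0],tcp[1],0]; P=lambda s,k:ax*s+n*k*.008+[0,0,tcp[2]]
for k in(1,-1):
    q,rs=edgefit(im2,{"side":[(P(-.057,k),P(-.03,k))]},np.array([tcp[0],tcp[1],0.]),half=3,iters=1,use=("side",)); print(k,rs,(q[:2]-tcp[:2]).round(4))
    uv=proj(p,W(ps,np.array([P(-.045,k)]))); print(uv)
g=p["frame"].sum(2);
```

```text
im0 ('top',) [ 0.5435 -0.0149] 10.94 [(25, -0.0), (25, -0.42), (25, 0.39), (25, 0.22)]
  pin [[287.8 231.5]] [[313.9 210.4]] clip [[0.5196 0.0559 0.046 ]]
im0 ('side',) [ 0.5499 -0.0126] 11.12 [(25, 0.01), (25, 2.42), (25, -0.04), (25, -1.27)]
  pin [[289.5 229.9]] [[312.9 207.7]] clip [[0.5258 0.0581 0.046 ]]
im2 ('side',) [ 0.5484 -0.0129] 10.42 [(25, -0.16), (25, 2.41), (25, -0.06), (25, -0.67)]
  pin [[289.  230.5]] [[313.3 208.6]] clip [[0.5252 0.0581 0.046 ]]
1 [('side', 25, -0.01)] [-1.8181 -0.3232]
[[211.66956355 200.1877735 ]]
-1 [('side', 25, -0.0)] [68.0341 12.7208]
[[215.29037462 206.76514408]]
```

move_arm(targets=[[[0.002,0.008,0.007,-0.003,0.007,-0.006,0.1],[0,0,0,0,0,0,0.1]]])

```text
clock: 7.2
tool_pos: [0.5206, 0.0553, 0.088]
eef_rot: [0.638, 0.77, 0.001, 0.001]
contact_force: [-0.1, -0.5, -0.4]
opening: 0.159
```

```bash
python3 g.py .5194 .0558 .04 100.85
```

```text
t 7.2 pos [0.5206 0.0553 0.088 ] head 100.73 F [-0.1 -0.5 -0.4] M [ 0.08  0.03 -0.04] open 14.0
turn [-0.0008  0.003   0.0021] shift [-0.0012  0.0005 -0.048 ]
```

move_arm(targets=[[[0,0.003,0.002,-0.001,0.0005,-0.012,0.1],[0,0,0,0,0,-0.01,0.1],[0,0,0,0,0,0,0.1]]], force=55)

```text
clock: 7.5
tool_pos: [0.5207, 0.056, 0.066]
eef_rot: [0.637, 0.771, 0.002, 0.001]
contact_force: [0.2, -0.9, -1.4]
opening: 0.155
```

```bash
python3 g.py .5194 .0558 .04 100.85
```

```text
t 7.5 pos [0.5207 0.056  0.066 ] head 100.86 F [ 0.2 -0.9 -1.4] M [ 0.08 -0.    0.05] open 13.6
turn [-0.0016  0.0031 -0.0001] shift [-0.0013 -0.0002 -0.026 ]
```

move_arm(targets=[[[-0.001,0.003,0,-0.001,0,-0.006,0.1],[0,0,0,0,0,-0.004,0.1],[0,0,0,0,0,0,0.1]]])

```text
clock: 7.8
tool_pos: [0.5199, 0.0552, 0.055]
eef_rot: [0.637, 0.771, -0.0, 0.0]
contact_force: [-0.0, -1.0, -0.0]
opening: 0.158
```

```bash
python3 g.py .5194 .0558 .04 100.85
```

```text
t 7.8 pos [0.5199 0.0552 0.055 ] head 100.81 F [-0. -1. -0.] M [-0.04 -0.12  0.01] open 13.9
turn [ 0.0009 -0.      0.0007] shift [-0.0005  0.0006 -0.015 ]
```

move_arm(targets=[[[0,0,0,0,0.0005,-0.005,0.1],[0,0,0,0,0,-0.004,0.1]]])

```text
clock: 8.0
tool_pos: [0.5204, 0.0549, 0.0465]
eef_rot: [0.638, 0.77, -0.0, 0.001]
contact_force: [-1.6, 0.7, 4.5]
opening: 0.159
```

```bash
python3 g.py .5194 .0558 .04 100.85
```

```text
t 8.0 pos [0.5204 0.0549 0.0465] head 100.71 F [-1.6  0.7  4.5] M [ 0.28  0.51 -0.08] open 14.0
turn [0.0018 0.0013 0.0024] shift [-0.001   0.0009 -0.0065]
```

move_arm(targets=[[[0,0,0,0,0,-0.005,0.1],[0,0,0,0,0,-0.004,0.1]]])

```text
clock: 8.2
tool_pos: [0.5205, 0.0557, 0.0388]
eef_rot: [0.638, 0.77, 0.0, 0.001]
contact_force: [-6.9, -1.0, 43.1]
opening: 0.153
```

```bash
python3 g.py .5194 .0558 .04 100.85
```

```text
t 8.2 pos [0.5205 0.0557 0.0388] head 100.77 F [-6.9 -1.  43.1] M [-0.3   1.54 -0.03] open 13.4
turn [0.0014 0.0026 0.0014] shift [-0.0011  0.0001  0.0012]
```

move_arm(targets=[[[0,0,0,0,0,0.001,0.1],[0,0,0,0,0,0,0.35],[0,0,0,0,0,0,0.35],[0,0,0,0,0,0,0.35],[0,0,0,0,0,0,0.35]]])

```text
clock: 8.7
tool_pos: [0.5204, 0.0567, 0.0391]
eef_rot: [0.637, 0.771, 0.001, 0.001]
contact_force: [0.1, 0.5, 0.1]
opening: 0.347
```

```bash
python3 g.py .5194 .0558 .04 100.85
```

```text
t 8.7 pos [0.5204 0.0567 0.0391] head 100.88 F [0.1 0.5 0.1] M [ 0.01 -0.01 -0.  ] open 30.5
turn [ 0.0003  0.0028 -0.0006] shift [-0.001  -0.0009  0.0009]
```

move_arm(targets=[[[0,0,0,0,0,0.03,0.4],[0,0,0,0,0,0.045,0.6],[0,0,0,0,0.03,0.045,0.9],[0,0,0.02,0,0.046,0.02,1],[0,0,0.02,0,0.046,0,1]]])

```text
clock: 9.2
tool_pos: [0.5192, 0.1706, 0.1793]
eef_rot: [0.627, 0.779, -0.004, 0.001]
contact_force: [1.2, -0.2, 0.4]
opening: 0.741
```

move_arm(targets=[[[0,0,0,0,0.046,0,1],[0,0,0.01,0,0.03,0,1],[0,0,0,0,0,0,1]]])

```text
clock: 9.5
tool_pos: [0.5181, 0.2583, 0.1811]
eef_rot: [0.619, 0.785, 0.001, -0.0]
contact_force: [0.7, 0.3, 0.6]
opening: 0.993
```

Run:
```python
import pickle; from ov import *; from g import go,r
im={n:r.snapshot(n) for n in("top","side")}; pickle.dump(im,open("im3.pkl","wb"))
go(.5092,.2934,.1,104.2)
nest=(.5432,-.0150,np.deg2rad(10.85))
bp=W(nest,[-.01,.074,.046])[0]
b=over(im,"side",(190,290,180,300),5,[((bp[0],bp[1],nest[2]),[(-60,60,-8,8,38,54)],(255,0,0))])
c=over(im,"side",(190,290,180,300),5,[])[:,:300]
cv2.imwrite("pics/d1.png",np.hstack([b[:,:400],c])[...,::-1])
```

```text
t 9.6 pos [0.5186 0.2526 0.1805] head 103.18 F [ 0.2 -0.1 -0.5] M [ 0.03  0.02 -0.04] open 87.7
turn [ 0.0041 -0.0011  0.0178] shift [-0.0094  0.0408 -0.0805]
```

View pics/d1.png

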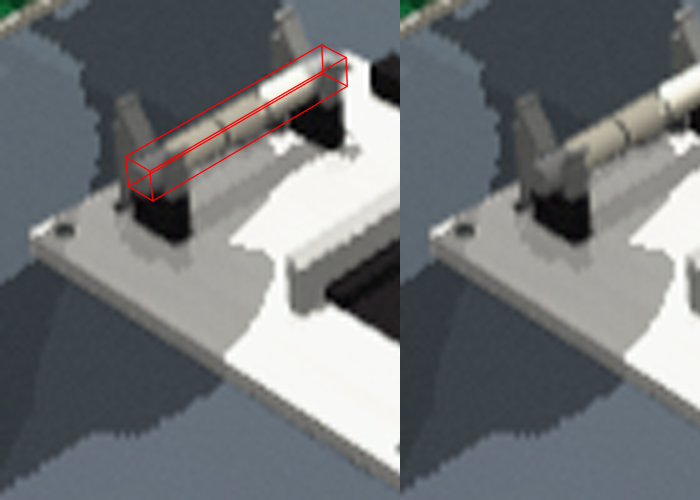

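move_arm(targets=[[[0.004,-0.001,0.018,-0.009,0.041,-0.02,1],[0,0,0,0,0,-0.04,1],[0,0,0,0,0,-0.03,1],[0,0,0,0,0,-0.01,1],[0,0,0,0,0,0,1]]], force=8)

```text
clock: 10.1
tool_pos: [0.5132, 0.2828, 0.0776]
eef_rot: [0.62, 0.785, -0.003, 0.004]
contact_force: [-0.6, 0.7, 0.4]
opening: 1.007
```

```bash
python3 g.py .5092 .2940 .023 104.2
python3 - <<'E'
import pickle; from h import *
im=pickle.load(open("im0.pkl","rb"))
L=lambda *v:(np.array(v[:3])/1000,np.array(v[3:])/1000)
T=[L(-60,-42,8,-60,42,8),L(60,-42,8,60,42,8),L(-60,-42,8,60,-42,8),L(-60,42,8,60,42,8)]
for k in (T[:2],T[2:],T):
  q,rs=edgefit(im,{"top":k},np.array([.5092,.2934,np.deg2rad(14)]),half=2,use=("top",)); print(q[:2].round(4),np.rad2deg(q[2]).round(2),rs)
E
```

```text
t 10.1 pos [0.5132 0.2828 0.0776] head 103.43 F [-0.6  0.7  0.4] M [-0.    0.02  0.  ] open 88.6
turn [0.0085 0.0024 0.0135] shift [-0.004   0.0112 -0.0546]
[ 0.9708 -1.558 ] 14.02 [('top', 0, nan), ('top', 0, nan)]
[273.4963  68.3459] -168.45 [('top', 0, nan), ('top', 0, nan)]
[0.5092 0.2934] 14.23 [('top', 25, -0.61), ('top', 25, -0.03), ('top', 25, 1.4), ('top', 25, -1.83)]h.py:25: RuntimeWarning: invalid value encountered in divide
  w=G**2*(G>.5*G.max(1,keepdims=True)); off=(w*k).sum(1)/w.sum(1)
  return _methods._mean(a, axis=axis, dtype=dtype,
  ret = ret.dtype.type(ret / rcount)
```

Good enough; the jaws will centre it.

move_arm(targets=[[[0.008,0.002,0.013,-0.004,0.011,-0.02,1],[0,0,0,0,0,-0.02,0.9],[0,0,0,0,0,-0.008,0.8],[0,0,0,0,0,0,0.7]]])

```text
clock: 10.5
tool_pos: [0.5138, 0.2898, 0.0329]
eef_rot: [0.617, 0.787, 0.002, 0.003]
contact_force: [-0.4, 0.5, 0.1]
opening: 0.751
```

```bash
python3 g.py .5092 .2940 .023 104.2
```

```text
t 10.5 pos [0.5138 0.2898 0.0329] head 103.75 F [-0.4  0.5  0.1] M [0.02 0.05 0.02] open 66.1
turn [0.0006 0.0066 0.0079] shift [-0.0046  0.0042 -0.0099]
```

move_arm(targets=[[[0.001,0.007,0.008,-0.005,0.004,-0.009,0.6],[0,0,0,0,0,0,0.5],[0,0,0,0,0,0,0.5],[0,0,0,0,0,0,0.4],[0,0,0,0,0,0,0.3]]])

```text
clock: 11.0
tool_pos: [0.5107, 0.2941, 0.0269]
eef_rot: [0.615, 0.789, 0.002, 0.001]
contact_force: [-0.4, -0.4, -1.5]
opening: 0.407
```

move_arm(targets=[[[0,0,0,0,0,0,0.3],[0,0,0,0,0,0,0.3],[0,0,0,0,0,0,0.3]]], force=30)

```text
clock: 11.3
tool_pos: [0.5105, 0.2938, 0.0268]
eef_rot: [0.615, 0.789, 0.002, 0.001]
contact_force: [0.0, -0.1, -1.6]
opening: 0.406
```

```bash
python3 g.py .5092 .2940 .023 104.2
```

```text
t 11.3 pos [0.5105 0.2938 0.0268] head 104.13 F [ 0.  -0.1 -1.6] M [ 0.09 -0.03  0.02] open 35.7
turn [-0.0021  0.0029  0.0012] shift [-0.0013  0.0002 -0.0038]
```

move_arm(targets=[[[0,0,0,0,0,0.015,0.3],[0,0.003,0,0,0,0.04,0.3],[0,0,0,0,0,0.045,0.3],[0,0,-0.02,0.004,-0.03,0.04,0.3],[0,0,-0.02,0.004,-0.046,0.01,0.3]]])

```text
clock: 11.8
tool_pos: [0.5149, 0.2249, 0.1825]
eef_rot: [0.626, 0.78, 0.002, -0.003]
contact_force: [2.2, -0.5, -3.1]
opening: 0.405
```

move_arm(targets=[[[0,0,-0.017,0.004,-0.046,0,0.3],[0,0,0,0.004,-0.046,0,0.3],[0,0,0,0.004,-0.046,0,0.3],[0,0,0,0.004,-0.046,0,0.3],[0,0,0,0.003,-0.046,0,0.3]]])

```text
clock: 12.3
tool_pos: [0.5352, -0.0116, 0.192]
eef_rot: [0.631, 0.776, 0.007, 0.001]
contact_force: [0.7, 0.2, -1.7]
opening: 0.407
```

```bash
python3 g.py .541 -.0765 .1 100.85
```

```text
t 12.3 pos [ 0.5352 -0.0116  0.192 ] head 101.8 F [ 0.7  0.2 -1.7] M [-0.   -0.08 -0.01] open 35.8
turn [-0.01    0.0109 -0.0166] shift [ 0.0058 -0.0649 -0.092 ]
```

move_arm(targets=[[[-0.01,0.01,-0.017,0.005,-0.045,-0.04,0.3],[0,0,0,0.001,-0.018,-0.03,0.3],[0,0,0,0,0,-0.01,0.3],[0,0,0,0,0,0,0.3]]])

```text
clock: 12.7
tool_pos: [0.5408, -0.0792, 0.1219]
eef_rot: [0.643, 0.766, -0.001, 0.005]
contact_force: [-0.4, 1.0, -1.7]
opening: 0.408
```

Run:
```python
import pickle; from ov import *; from g import go,r
im={n:r.snapshot(n) for n in("top","side")}; pickle.dump(im,open("im4.pkl","wb"))
go(.541,-.0765,.08,100.85)
s=r.get_state();P=s["tool_pos"];z=(P[2]-.0268)*1000; h=np.deg2rad(10.85)
M=[(x0-1.3,x1-1.3,a,b,c+z,d+z) for x0,x1,a,b,c,d in MOD]
it=[((.5432,-.0150,h),NEST[:4],(0,200,255)),((P[0],P[1],h),M,(255,0,0))]
b=over(im,"side",(160,280,200,360),5,it)
cv2.imwrite("pics/e1.png",b[:600,:800,::-1])
```

```text
t 12.8 pos [ 0.5417 -0.0783  0.1231] head 100.02 F [ 0.4  0.7 -2.1] M [ 0.06 -0.03  0.03] open 35.8
turn [0.0075 0.0088 0.0144] shift [-0.0007  0.0018 -0.0431]
```

View pics/e1.png

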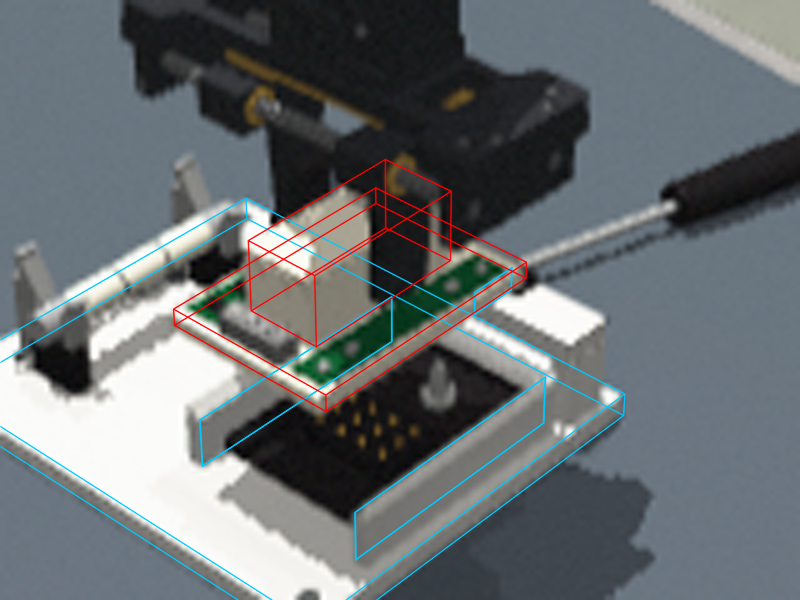

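move_arm(targets=[[[0.007,0.009,0.014,-0.001,0.002,-0.025,0.3],[0,0,0,0,0,-0.022,0.3],[0,0,0,0,0,0,0.3]]])

```text
clock: 13.1
tool_pos: [0.5447, -0.0698, 0.0803]
eef_rot: [0.634, 0.773, 0.004, 0.003]
contact_force: [0.2, 0.2, -0.5]
opening: 0.402
```

```bash
python3 g.py .541 -.0765 .0618 100.85
```

```text
t 13.1 pos [ 0.5447 -0.0698  0.0803] head 101.32 F [ 0.2  0.2 -0.5] M [0.07 0.09 0.02] open 35.4
turn [-0.003   0.0096 -0.0081] shift [-0.0037 -0.0067 -0.0185]
```

move_arm(targets=[[[-0.003,0.009,-0.008,-0.004,-0.0067,0,0.3],[0,0,0,0,0,0,0.3],[0,0,0,0,0,0,0.3]]])

```text
clock: 13.4
tool_pos: [0.5428, -0.0739, 0.0843]
eef_rot: [0.636, 0.772, 0.002, 0.002]
contact_force: [0.5, -0.2, -2.5]
opening: 0.408
```

```bash
python3 g.py .541 -.0765 .0618 100.85
```

```text
t 13.4 pos [ 0.5428 -0.0739  0.0843] head 101.06 F [ 0.5 -0.2 -2.5] M [ 0.01 -0.01  0.06] open 35.9
turn [-0.0009  0.0055 -0.0037] shift [-0.0018 -0.0026 -0.0225]
```

move_arm(targets=[[[-0.001,0.007,-0.005,-0.002,-0.003,-0.006,0.3],[0,0.003,0,-0.0005,-0.001,-0.004,0.3],[0,0,0,0,0,0,0.3]]])

```text
clock: 13.7
tool_pos: [0.5411, -0.0785, 0.0753]
eef_rot: [0.638, 0.77, -0.001, -0.001]
contact_force: [0.2, 1.3, -2.0]
opening: 0.409
```

```bash
python3 g.py .541 -.0765 .0618 100.85
```

```text
t 13.7 pos [ 0.5411 -0.0785  0.0753] head 100.72 F [ 0.2  1.3 -2. ] M [ 0.07 -0.01  0.  ] open 36.0
turn [ 0.0005 -0.0024  0.0023] shift [-0.0001  0.002  -0.0135]
```

move_arm(targets=[[[0,-0.002,0.002,0,0.0015,-0.004,0.3],[0,0,0,0,0,-0.003,0.3],[0,0,0,0,0,0,0.3]]])

```text
clock: 14.0
tool_pos: [0.5409, -0.0771, 0.0674]
eef_rot: [0.637, 0.771, -0.0, -0.0]
contact_force: [0.7, -0.0, -2.6]
opening: 0.404
```

```bash
python3 g.py .541 -.0765 .0618 100.85
```

```text
t 14.0 pos [ 0.5409 -0.0771  0.0674] head 100.82 F [ 0.7 -0.  -2.6] M [ 0.   -0.04  0.03] open 35.5
turn [ 0.0004 -0.0008  0.0005] shift [ 0.0001  0.0006 -0.0056]
```

move_arm(targets=[[[0,-0.001,0,0,0.0005,-0.0035,0.3],[0,0,0,0,0,-0.002,0.3],[0,0,0,0,0,0,0.3]]])

```text
clock: 14.3
tool_pos: [0.5409, -0.0763, 0.0612]
eef_rot: [0.637, 0.771, -0.0, 0.0]
contact_force: [0.1, 0.9, -2.6]
opening: 0.406
```

```bash
python3 g.py .541 -.0765 .0618 100.85
```

```text
t 14.3 pos [ 0.5409 -0.0763  0.0612] head 100.84 F [ 0.1  0.9 -2.6] M [0.   0.   0.04] open 35.7
turn [0.0002 0.0001 0.0001] shift [ 0.0001 -0.0002  0.0006]
```

move_arm(targets=[[[0,0,0,0.005,0.001,0,0.3],[0,0,0,0.005,0.001,0,0.3],[0,0,0,0.005,0.001,0,0.3],[0,0,0,0,0,0,0.3]]])

```text
clock: 14.7
tool_pos: [0.5579, -0.0728, 0.0614]
eef_rot: [0.637, 0.771, 0.0, 0.0]
contact_force: [0.6, -0.1, -1.8]
opening: 0.409
```

```bash
python3 g.py .5705 -.0709 .0613 100.85
```

```text
t 14.7 pos [ 0.5579 -0.0728  0.0614] head 100.85 F [ 0.6 -0.1 -1.8] M [ 0.06 -0.04 -0.01] open 36.0
turn [-0.0001  0.0013  0.    ] shift [ 0.0126  0.0019 -0.0001]
```

move_arm(targets=[[[0,0.001,0,0.0045,0.0007,0,0.3],[0,0,0,0.003,0.0005,0,0.3],[0,0,0,0,0,0,0.3]]])

```text
clock: 15.0
tool_pos: [0.5663, -0.0715, 0.0615]
eef_rot: [0.637, 0.771, 0.0, 0.0]
contact_force: [0.2, -1.0, -1.6]
opening: 0.404
```

```bash
python3 g.py .5705 -.0709 .0613 100.85
```

```text
t 15.0 pos [ 0.5663 -0.0715  0.0615] head 100.84 F [ 0.2 -1.  -1.6] M [ 0.04 -0.03 -0.01] open 35.6
turn [-0.0001  0.0004  0.0001] shift [ 0.0042  0.0006 -0.0002]
```

move_arm(targets=[[[0,0,0,0,0,-0.002,0.3],[0,0,0,0,0,-0.001,0.3]]])

```text
clock: 15.2
tool_pos: [0.5664, -0.0716, 0.0588]
eef_rot: [0.637, 0.771, 0.0, 0.0]
contact_force: [-1.7, -0.7, 5.3]
opening: 0.405
```

```bash
python3 g.py .5705 -.0709 .0613 100.85
```

```text
t 15.2 pos [ 0.5664 -0.0716  0.0588] head 100.84 F [-1.7 -0.7  5.3] M [0.06 0.14 0.03] open 35.7
turn [0.0001 0.001  0.0002] shift [0.0041 0.0007 0.0025]
```

move_arm(targets=[[[0,0,0,0.0015,0.0003,0.0002,0.3],[0,0,0,0.0008,0.0002,-0.0003,0.3]]])

```text
clock: 15.4
tool_pos: [0.5679, -0.0713, 0.0587]
eef_rot: [0.637, 0.771, -0.0, -0.0]
contact_force: [0.4, -0.6, -1.4]
opening: 0.408
```

```bash
python3 g.py .5705 -.0709 .0613 100.85
```

```text
t 15.4 pos [ 0.5679 -0.0713  0.0587] head 100.84 F [ 0.4 -0.6 -1.4] M [ 0.06 -0.07 -0.08] open 35.9
turn [ 0.0006 -0.0005  0.0002] shift [0.0026 0.0004 0.0026]
```

move_arm(targets=[[[0,0,0,0.0015,0.0003,-0.001,0.3],[0,0,0,0.0005,0.0001,-0.001,0.3]]])

```text
clock: 15.6
tool_pos: [0.5702, -0.0708, 0.0564]
eef_rot: [0.637, 0.771, -0.0, 0.0]
contact_force: [-0.4, 1.1, -2.3]
opening: 0.408
```

```bash
python3 g.py .5705 -.0709 .0613 100.85
```

```text
t 15.6 pos [ 0.5702 -0.0708  0.0564] head 100.83 F [-0.4  1.1 -2.3] M [ 0.05  0.01 -0.02] open 35.9
turn [ 0.0005 -0.0003  0.0003] shift [ 0.0003 -0.0001  0.0049]
```

move_arm(targets=[[[0,0,0,0,0,-0.0015,0.3],[0,0,0,0,0,-0.001,0.3]]])

```text
clock: 15.8
tool_pos: [0.5702, -0.0707, 0.0533]
eef_rot: [0.637, 0.771, -0.0, -0.0]
contact_force: [-0.8, -0.3, -1.3]
opening: 0.404
```

```bash
python3 g.py .5705 -.0709 .0468 100.85
```

```text
t 15.8 pos [ 0.5702 -0.0707  0.0533] head 100.84 F [-0.8 -0.3 -1.3] M [ 0.06  0.06 -0.05] open 35.5
turn [ 0.0003 -0.0007  0.0003] shift [ 0.0003 -0.0002 -0.0065]
```

move_arm(targets=[[[0,0,0,0,0,-0.002,0.3],[0,0,0,0,0,-0.002,0.3],[0,0,0,0,0,-0.002,0.3]]], force=50)

```text
clock: 16.1
tool_pos: [0.5704, -0.0708, 0.0478]
eef_rot: [0.637, 0.771, -0.0, 0.0]
contact_force: [-1.5, 0.0, 5.2]
opening: 0.403
```

```bash
python3 g.py .5705 -.0709 .0468 100.85
```

```text
t 16.1 pos [ 0.5704 -0.0708  0.0478] head 100.83 F [-1.5  0.   5.2] M [0.08 0.44 0.02] open 35.5
turn [ 0.0007 -0.0001  0.0003] shift [ 0.0001 -0.0001 -0.001 ]
```

move_arm(targets=[[[0,0,0,0,0,-0.002,0.3],[0,0,0,0,0,-0.002,0.3]]])

```text
clock: 16.3
tool_pos: [0.5702, -0.0708, 0.0467]
eef_rot: [0.637, 0.771, -0.001, 0.001]
contact_force: [-6.7, 0.4, 28.7]
opening: 0.403
```

```bash
python3 g.py .5705 -.0709 .0468 100.85
```

```text
t 16.3 pos [ 0.5702 -0.0708  0.0467] head 100.81 F [-6.7  0.4 28.7] M [0.5  1.35 0.05] open 35.5
turn [0.002  0.0004 0.0006] shift [ 0.0003 -0.0001  0.0001]
```

Run:
```python
import pickle; from ov import *; from g import go,r
im={n:r.snapshot(n) for n in("top","side")}
go(.5705,-.0709,.0468,100.85)
h=np.deg2rad(10.85); n=(.5432,-.0150,h); m=W(n,[.015,-.06,0])[0]
M=[(a,b,c,d,e+20,f+20) for a,b,c,d,e,f in MOD]
b=over(im,"side",(190,290,180,340),5,[((m[0],m[1],h),M[:1],(255,0,0))])
c=im["top"]["frame"][180:290,230:360]
b[:110*2,:]=b[:110*2,:]
cv2.imwrite("pics/f1.png",b[...,::-1])
```

```text
t 16.4 pos [ 0.5702 -0.0708  0.0467] head 100.82 F [-4.8 -0.7 18.9] M [0.4  1.   0.03] open 35.5
turn [0.002  0.0006 0.0005] shift [ 0.0003 -0.0001  0.0001]
```

View pics/f1.png

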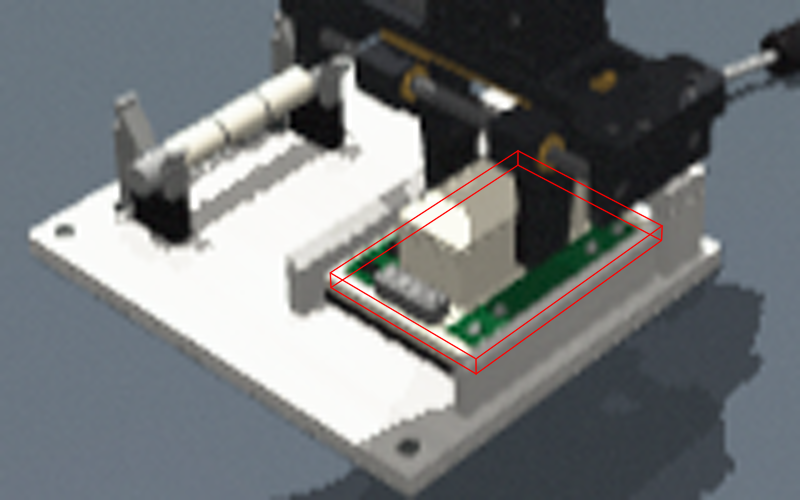

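move_arm(targets=[[[0,0,0,0,0,-0.003,0.3],[0,0,0,0,0,-0.003,0.3]]])

```text
clock: 16.6
tool_pos: [0.5702, -0.0708, 0.0467]
eef_rot: [0.637, 0.77, -0.001, 0.002]
contact_force: [-7.6, -0.9, 29.1]
opening: 0.405
```

```bash
python3 g.py .5705 -.0709 .0468 100.85;python3 - <<'E'
from plant import r
for i in range(6): r.snapshot("side")
E
python3 g.py .5705 -.0709 .0468 100.85
```

```text
t 16.6 pos [ 0.5702 -0.0708  0.0467] head 100.79 F [-7.6 -0.9 29.1] M [0.82 1.6  0.1 ] open 35.7
turn [0.004  0.0029 0.0011] shift [ 0.0003 -0.0001  0.0001]
t 16.9 pos [ 0.5702 -0.0708  0.0467] head 100.79 F [-7.  -0.7 28.8] M [0.73 1.52 0.  ] open 35.4
turn [0.004 0.003 0.001] shift [ 0.0003 -0.0001  0.0001]
```

move_arm(targets=[[[0.005,0.004,0.001,0,0,-0.0035,0.3],[0.003,0.002,0,0,0,-0.0035,0.3]]])

```text
clock: 17.1
tool_pos: [0.5703, -0.0708, 0.0467]
eef_rot: [0.637, 0.771, 0.0, -0.001]
contact_force: [-7.2, 0.1, 33.0]
opening: 0.401
```

Run:
```python
from g import go,r
from ov import *
for i in range(4): p=r.snapshot("side")
go(.5705,-.0709,.0468,100.85)
im={"side":p}; h=np.deg2rad(10.85); n=(.5432,-.0150,h)
# vertical offset (px) of module rear edge and its near-side edge, against nest guide top edge
from h import edgefit
L=lambda *v:(np.array(v[:3])/1000,np.array(v[3:])/1000)
E=[L(-45,-98,20,-45,-25,20),L(-45,-102,28,30,-102,28),L(-55,-104.5,37,0,-104.5,37)]
g=p["frame"]
cv2.imwrite("pics/g1.png",cv2.resize(g[225:290,235:325],None,fx=8,fy=8,interpolation=cv2.INTER_CUBIC)[...,::-1])
for x,y in((-45,-20),(-45,-100),(-60,-104.5)):
    for z in(12,20,28,37): print(x,y,z,((proj(p,W(n,np.array([x,y,z])/1000))[0]-[235,225]+.5)*8).round())
```

```text
t 17.3 pos [ 0.5703 -0.0708  0.0466] head 100.85 F [-7.3  0.3 31.3] M [0.14 1.53 0.02] open 35.5
turn [-0.0013 -0.0004  0.0001] shift [ 0.0002 -0.0001  0.0002]
-45 -20 12 [ 96. 207.]
-45 -20 20 [ 95. 183.]
-45 -20 28 [ 94. 160.]
-45 -20 37 [ 92. 133.]
-45 -100 12 [316. 339.]
-45 -100 20 [316. 315.]
-45 -100 28 [316. 291.]
-45 -100 37 [316. 263.]
-60 -104.5 12 [289. 376.]
-60 -104.5 20 [289. 352.]
-60 -104.5 28 [289. 327.]
-60 -104.5 37 [288. 300.]
```

View pics/g1.png

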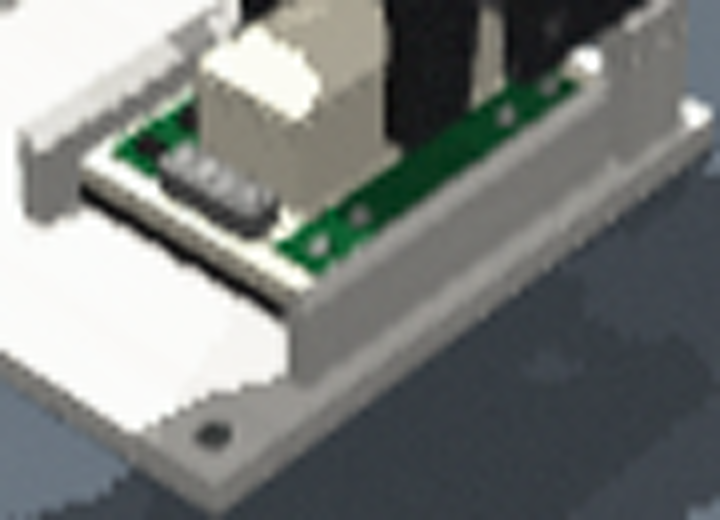

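Run:
```python
from plant import r
s=r.get_state(); print(s["clock"],s["contact_force"].round(1),s["tool_pos"].round(4)); print(r.finish_job())
```

```text
17.3 [-7.3  0.3 31.3] [ 0.5703 -0.0708  0.0466]
the job is handed in; nothing more can be done
None
```

The job is done and handed in at 17.3 s, with the arm still gripping the module and pressing it home.

- **Battery:** I took it from the cradle and pushed it down past the jaw until it bottomed out at about 43 N, at the expected height. The side picture taken after release shows it level in both forks, at the projected seat position. I could only judge the jaw's closure by eye, and it looked shut.
- **Module:** I slid it under the bridge with its underside about 34 mm up. It touched the pin tip, dropped over it with no sideways force, and was pressed to a hard stop.
- **Last checks:** The tool height stayed within about 0.2 mm of the expected seat height (46.6 mm against 46.8 mm), with a steady push of about 31 N. The last picture shows the plate's rear edge level with the ledges.
- **Not settled:**
    - The side camera's picture sits about 1 pixel (2 mm) off the nest pose I fitted from the top camera. An edge fit using the side camera alone failed, so I relied on the top camera and on contact.
    - The seated module also pushes back about 7 N along the lane, which could be the pin.
- **Other objects:** I never moved toward the tape roll, screwdriver or tray.

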